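# Wedge the rocking curing unit

### The arm

A 6-joint arm with a two-finger parallel gripper is mounted at the origin on the work surface. World frame = base frame: x ahead of the robot, y to its left, z up, the work surface at z = 0. Lengths are in m, angles in degrees, forces in N, time in s.
With the tool pointing down it reaches from about 0.4 to 0.825 m from the base axis. Payload 7 kg.
Tool frame: the origin (TCP) lies on the centre line of the jaws, within the pads' length; the fingertips stand 17 mm ahead of it and the grasp point (between the pads) lies 2 mm behind it; z points along the fingers, y is the direction in which the jaws open and shut (so a half turn about z gives the same grasp; the last joint's range is limited). The gripper opens to 88 mm and grips with 3 to 60 N. Pads are 19 mm wide; open, the fingers measure 130 mm over their backs; the gripper's body (78 mm by 193 mm) begins 47 mm behind the grasp point.
Start: joints at [93.57, 20.546, 0.682, 0, -70.136, -16.507], TCP at [0.151, 0.658, 0.215] pointing down, gripper open.
Joint ranges: [-176.03, 176.03], [-82.01, 121.73], [-58.28, 71.71], [-173.87, 95.51], [-174.79, -0.11], [-173.66, 173.66]. Speed limits (degrees/s): [136.94, 136.94, 172.46, 180, 180, 180].

### API

Orientations are given as [roll, pitch, yaw] about the fixed x, y, z axes, in that order (R = Rz(yaw) Ry(pitch) Rx(roll)).
In Python, from plant import telemetry, vision, close_job, recognise, silhouettes, place_of gives the robot as it stands.
- The arm moves only by the shell command python3 -m handwheel 'ROWS'. ROWS is JSON, a list that holds one entry, the list of rows, each a list of 5 numbers: the shift along the tool's x, y, z in m, then the turn about the tool's z in rad, then the closure, from 0 (fully open) to 1 (shut). In form: [[[tx, ty, tz, yaw, gripper], ...]]. A call has 1 to 20 rows; each row shifts and turns the commanded pose from where the row before left it, along the tool's axes as they then stand; what a row does not reach is not made up. A row lasts 1/12 s, in which the tool goes at most 41.7 mm and 7.16 degrees, less where a joint would pass 70% of its speed; a pose out of reach is approached as far as the arm can. A call with a gripper value outside its range is refused whole. The fingers move at their own pace and stop on an object; the grip force is fixed at half the most. Time passes only in rows, so rows that do not move let the fingers close. It gives the time, the measured TCP pose, the force and the opening at its end, in the units of the state.
- telemetry.get_obs(): the state, without advancing time (a new reading comes with each control period).
- vision.snapshot(name): name is "scene" or "top"; returns a dict with "color" (480x640x3 uint8, red, green, blue), "mtx" (3x3 intrinsics, pixels), "cam_to_world" (4x4, takes a point from camera to world coordinates). Camera axes: x right, y down, z forward; pixel columns grow to the right and rows downward; lengths in m; the calibration is good to about 2 mm. A picture is of the moment at which its call begins. There is no depth.
- close_job(): hands the job in, once; it reports no verdict.
Trained networks look in a picture, given as the dict that the camera call returned (one of the last four; its "shot" number tells which), for a name from the list of things; names that differ only in an ending like _2 or _b are one class to them, and where a whole thing is asked for, a point or a joint stands for the part that bears it (a point fixed in the world has none). Each returns a list of dicts, best first, with "conf" (0 to 1); they miss things now and then, are a little off and sometimes report something else, mostly with a low value. They report only what shows in the picture. A call takes as long as a camera call. They do not tell look-alikes from the thing itself.
- recognise(name, picture): "xy" ([column, row] in pixels, amid what is visible of it).
- silhouettes(name, picture): "region" (480x640 bool, what is visible of it) and "xy" ([column, row] in pixels, amid what is visible of it).
- place_of(name, picture): "xy" ([column, row] in pixels: a listed point, or the origin of a listed thing).
The state is a dict: "clock": time; "joint_pos": joint angles; "qvel": joint speeds; "tau": joint torques, N m; "tool_pos": TCP position; "orientation": TCP orientation; "force": force on the tool from outside, world axes, zero at the start; "moment": the same for the moment, N m; "opening": finger opening in m.
Only numpy, scipy, OpenCV 4.12 (cv2) and the standard library are available. Lean on these libraries where they do the work, as an engineer would, in place of code of your own. Each camera call takes 0.05 s, during which the arm holds its last target.

### The job

The white curing unit rocks because its foot under the orange dot is too short. First press down on the dot to feel it rock, let it come back, then push the yellow wedge along the desk, thin end first, under that foot until it is snug. Then press down firmly on the dot again, so that the unit sits firm and level on the wedge, and finish while still holding it pressed; only push and press, lift nothing, do not shove the unit about, and leave the other things alone.

Things in the scene. Friction and masses are not known exactly. Their poses are not given: they have to be found in the camera images.
- unit: White box-shaped curing unit, loose, about 2 kg, 180 (x) by 220 (y) mm; casing from 22 to 80 mm above the desk, on four rubber dome feet (radius 14 mm) at x = +-75, y = +-95 mm, three of them on the desk. Origin: at desk level under its centre; z up; amber window on its +x face. It slides on the desk if pushed sideways with 10 N or more.
- short_foot (a point): Point at desk level straight under the short foot, at x = +75, y = +95 mm of the unit. This foot ends 5 to 9 mm above the desk (differs each time). Left alone the unit stands level; 2 to 4 N down on the dot tips this corner down until the foot meets the desk (the dot falls as far); let go, it tips back by itself.
- dot (a point): Centre of the orange dot (14 mm across) on the unit's flat top, straight above the short foot; 80 mm above the desk when the unit is level. The dot lies 15 mm from the +x edge and 15 mm from the +y edge of the casing.
- wedge: Yellow plastic wedge, loose, 0.12 kg, 110 mm long (x), 50 mm wide (y), flat below; its top slopes evenly from 22 mm high at x = -55 mm to 2 mm at x = +55 mm. Origin: centre of the underside. It starts on the unit's +y side, thin end roughly towards the short foot and 25 to 70 mm short of it. It slides with about 1 N; snug under the foot it resists with 5 N or more.
- wedge_tip (a point): Middle of the wedge's thin edge, at desk level.
- wedge_back (a point): Middle of the wedge's thick end face (50 mm wide, 22 mm high), 11 mm above the desk: the face to push on.
- cup: Brown drinking cup, 80 mm across, 92 mm high, loose, to be left alone. Origin: centre of its underside.
- bottle: Pale bottle with a green cap, 64 mm across, 170 mm high, loose, to be left alone. Origin: centre of its underside.
- tray: Green instrument tray, 200 by 280 mm, 22 mm high, loose, to be left alone. Origin: centre of its underside.
- cast: Small cream plaster dental cast, about 55 by 66 mm, 27 mm high, loose, to be left alone. Origin: centre of its underside.
Things that resemble listed ones, but are neither listed nor needed, are in the scene too. What is meant by the wedge is not purple, and is the larger of those in its own colour.

How it is judged (in metres and radians):
On the way, in this order (a step that is already met when the one before it is completed fails the run):
1. the dot is pressed and the corner rocks down by more than 3 mm, before the wedge is under it (height (world z) of dot below 0.077 m and contact force between the fingers and unit above 1 N and contact force between wedge and unit below 0.05 N), for 0.1 s.
2. the unit is let go and the wedge's thin end reaches at least 8 mm past the middle of the short foot, with the unit level (contact force between the fingers and unit below 0.1 N and y of wedge_tip in the frame of unit below 0.087 m and height (world z) of dot above 0.078 m), for 0.1 s.
At the end, for the whole second after the job is handed in: Fingers press the unit with over 3 N within 40 mm of the dot, off the wedge; the thin end is 8 mm or more past the short foot's middle and the wedge bears over 1.5 N; dot 2 mm below to 3 mm above its level height; all still, unit tilted under 0.025 rad and within 30 mm of its start (contact force between the fingers and unit above 3 N and horizontal distance between the grasp point and dot below 0.04 m and contact force between wedge and unit above 1.5 N and contact force between the fingers and wedge below 0.2 N and height (world z) of dot between 0.078 and 0.083 m and angle between unit's own z axis and vertical below 0.025 rad and linear speed of each of unit, wedge below 0.01 m/s and distance of unit from where it was at the start of the episode below 0.03 m and y of wedge_tip in the frame of unit below 0.087 m and height (world z) of wedge below 0.006 m); the arm keeps its last pose, push and grip.
It fails at once if the wedge is lifted off the desk or tipped up (height (world z) of wedge above 0.01 m or angle between wedge's own z axis and vertical above 0.25 rad).
It fails at once if the unit is lifted or tipped over (height (world z) of unit above 0.015 m or angle between unit's own z axis and vertical above 0.2 rad).
It fails at once if the unit is shoved more than 40 mm (distance of unit from where it was at the start of the episode above 0.04 m).
It fails at once if the cup, bottle, tray or cast is moved more than 15 mm (distance of any of cup, bottle, tray, cast from where it was at the start of the episode above 0.015 m).
It also fails if it takes over 64 s, if anything falls off the work surface, if the arm or the gripper's body presses on something with over 40 N, if the wrist force passes 120 N, or if a joint passes its speed limit or range.

## Working session

There is one attempt and no reset: what is moved stays moved. The work goes in short steps, Python scripts to look and compute and a shell command to move; the robot and the scene stay as the last step left them, time stands still between calls to the robot, and variables do not carry over. Pictures are saved under pics/ and viewed, and the job is handed in when it is done.

```bash
mkdir -p pics; ls; python3 - <<'E'
from plant import telemetry, vision
import cv2, numpy as np
print(telemetry.get_obs())
for n in ("scene","top"):
    s=vision.snapshot(n); cv2.imwrite(f"pics/{n}0.png",s["color"][:,:,::-1]); print(n,s["mtx"].round(1).tolist(),s["cam_to_world"].round(4).tolist(),s["shot"])
E
```

```text
pics
{'clock': 0.0, 'joint_pos': array([ 9.35687007e+01,  2.05906881e+01,  6.32903123e-01, -2.03509900e-02,
       -7.01353740e+01, -1.65080393e+01]), 'qvel': array([ 0.05366599, -0.09821568,  0.00932353, -0.00144381,  0.06379889,
        0.03450879]), 'tau': array([ 4.82715659e-04, -5.82709765e+01,  2.93049985e+01,  6.99693114e+00,
        6.85519277e-03, -1.65815354e-04]), 'tool_pos': array([0.15104558, 0.65735506, 0.21442379]), 'orientation': array([ 1.79905244e+02, -8.13113306e-03, -1.29462628e+01]), 'force': array([ 0.58183975, -0.64458779,  0.3211227 ]), 'moment': array([-0.06659872,  0.00958576, -0.02037537]), 'opening': 0.08742213554268441}
scene [[449.5, 0.0, 320.5], [0.0, 449.5, 241.3], [0.0, 0.0, 1.0]] [[-0.6999, 0.4188, -0.5786, 1.1943], [0.7142, 0.4058, -0.5702, 0.4946], [-0.004, -0.8123, -0.5832, 0.6739], [0.0, 0.0, 0.0, 1.0]] 1
top [[436.3, 0.0, 321.0], [0.0, 436.3, 239.3], [0.0, 0.0, 1.0]] [[0.0273, -0.9902, 0.1369, 0.4733], [-0.9996, -0.0268, 0.0055, -0.0999], [-0.0018, -0.137, -0.9906, 1.0641], [0.0, 0.0, 0.0, 1.0]] 2
```

View pics/scene0.png

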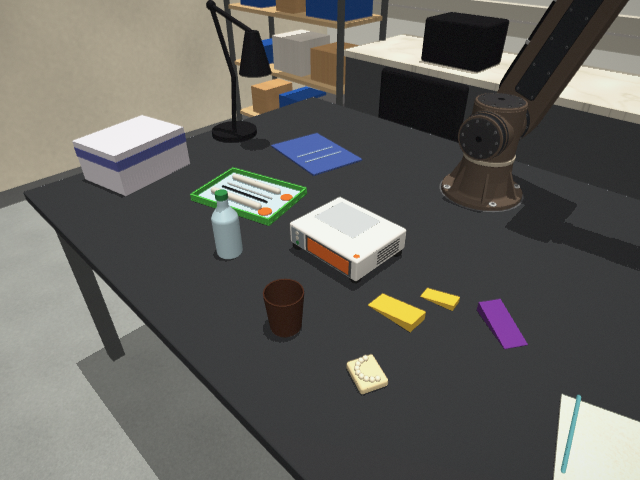

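View pics/top0.png

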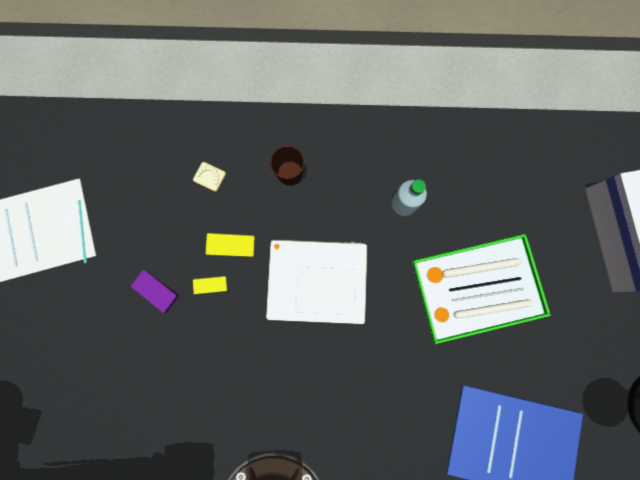

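Candidates for the wedge are large yellow at top (230,245) / scene (397,311), small yellow at (210,285) / (440,298), and purple at (155,291) / (502,323). By the description it is the large yellow one. I'll check it in a crop and measure.

```bash
cat > h.py <<'E'
import numpy as np, cv2
from scipy.optimize import least_squares
from plant import telemetry, vision, recognise, silhouettes, place_of
def ray(s,uv,z):
    M=s["cam_to_world"]; d=M[:3,:3]@np.linalg.inv(s["mtx"])@np.array([uv[0],uv[1],1.]); o=M[:3,3]
    return o+d*(z-o[2])/d[2]
def proj(s,P):
    M=s["cam_to_world"]; c=(np.atleast_2d(P)-M[:3,3])@M[:3,:3]; p=c@s["mtx"].T
    return p[:,:2]/p[:,2:]
WV=np.array([[x,y,z] for y in(-.025,.025) for x,z in((-.055,0),(-.055,.022),(.055,0),(.055,.002))])
UV=np.array([[x,y,z] for x in(-.09,.09) for y in(-.11,.11) for z in(.022,.08)])
def T(p,V):
    c,s=np.cos(p[2]),np.sin(p[2]); return V@np.array([[c,s,0],[-s,c,0],[0,0,1]])+[p[0],p[1],0]
def fit(shots,masks,V,p0):
    # fit projected convex hull to mask contour
    def res(p):
        r=[]
        for s,m in zip(shots,masks):
            h=cv2.convexHull(proj(s,T(p,V)).astype(np.float32))
            c=max(cv2.findContours(m.astype(np.uint8),cv2.RETR_EXTERNAL,cv2.CHAIN_APPROX_NONE)[0],key=cv2.contourArea)
            c=cv2.convexHull(c)[:,0].astype(float)
            # dense resample
            d=np.vstack([c[i]+(c[(i+1)%len(c)]-c[i])*t for i in range(len(c)) for t in np.linspace(0,1,5)[:4]])
            cen=d.mean(0)
            r+= [cv2.pointPolygonTest(h,(float(a[0]),float(a[1])),True)-.5 for a in d]
        return np.array(r)
    o=least_squares(res,p0,x_scale=[.01,.01,.1],diff_step=1e-4,loss='soft_l1'); return o.x,np.sqrt(np.mean(o.fun**2))
def yellow(s,seed,r=45):
    h=cv2.cvtColor(s["color"],cv2.COLOR_RGB2HSV)
    m=((h[...,0]>20)&(h[...,0]<35)&(h[...,1]>150)&(h[...,2]>60)).astype(np.uint8)
    n,l,st,ce=cv2.connectedComponentsWithStats(m)
    k=1+np.argmin([np.hypot(*(c-seed))+(1e3 if a[4]<100 else 0) for c,a in zip(ce[1:],st[1:])]); return l==k
E
python3 - <<'E'
from h import *
S=vision.snapshot("scene");Tp=vision.snapshot("top")
o=np.hstack([cv2.resize(S["color"][180:350,280:540],None,fx=1.5,fy=1.5),cv2.resize(Tp["color"][180:350,120:380],None,fx=1.5,fy=1.5)])
cv2.imwrite("pics/crop1.png",o[:,:,::-1])
print([ (x["conf"],x["xy"]) for x in place_of("dot",Tp)],[ray(Tp,x["xy"],.08).round(4) for x in place_of("dot",Tp)])
print([ray(S,x["xy"],.08).round(4) for x in place_of("dot",S)])
ms=[yellow(S,(397,311)),yellow(Tp,(230,245))]
p0=ray(Tp,(230,245),.01)[:2]; 
for sh,mm in (([S,Tp],ms),([Tp],ms[1:]),([S],ms[:1])):
    print("wedge",fit(sh,mm,WV,[*p0,-1.57]))
us=[silhouettes("unit",x)[0]["region"] for x in (S,Tp)]
u0=ray(Tp,(317,282),.08)[:2]
for sh,mm in (([S,Tp],us),([Tp],us[1:]),([S],us[:1])):
    p,e=fit(sh,mm,UV,[*u0,0.]); print("unit",p,e,"dot",T(p,np.array([[.075,.095,.08]])))
for n in("cup","cast","bottle"):
    for x in place_of(n,Tp): print(n,x["conf"],ray(Tp,x["xy"],0).round(3))
E
```

```text
[(0.56, [274.9, 249.0])] [array([0.5842, 0.0096, 0.08  ])]
[]
wedge (array([ 0.59874093,  0.12702394, -1.573745  ]), np.float64(0.6210364544854003))
wedge (array([ 0.59974962,  0.12702483, -1.58035312]), np.float64(0.7515936942970752))
wedge (array([ 0.59804777,  0.1270061 , -1.57428134]), np.float64(0.39119848320291206))
unit [ 0.51464872 -0.08580223 -0.01662534] 1.1345103389154783 dot [[0.59121769 0.0079378  0.08      ]]
unit [ 0.51400698 -0.08657713 -0.01306065] 0.7398291789704052 dot [[0.59024131 0.00743524 0.08      ]]
unit [ 0.51729337 -0.08228202  0.        ] 1.2115069589676815 dot [[0.59229337 0.01271798 0.08      ]]
cup 0.76 [ 0.784 -0.017  0.   ]
cast 0.71 [0.772 0.193 0.   ]
cast 0.63 [ 0.509 -0.088  0.   ]
bottle 0.68 [ 0.711 -0.298  0.   ]
bottle 0.63 [ 0.787 -0.013  0.   ]
```

View pics/crop1.png

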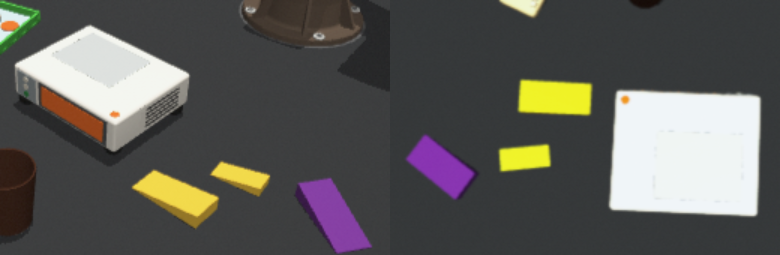

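The crop confirms the large yellow wedge, with its thin end towards the dotted corner; the dot is at top (277,247), scene (357,256). Next I'll get the dot by colour in both views and start turning so the jaws lie along world x.

```bash
cat >> h.py <<'E'
def dotpix(s,seed):
    h=cv2.cvtColor(s["color"],cv2.COLOR_RGB2HSV)
    m=((h[...,0]<20)&(h[...,1]>120)&(h[...,2]>150)).astype(float)
    w=np.zeros_like(m); c,r=seed; w[r-8:r+9,c-8:c+9]=1; m*=w
    ys,xs=np.nonzero(m); return np.array([xs.mean(),ys.mean()]),len(xs)
E
python3 - <<'E'
from h import *
for n,sd in(("scene",(357,256)),("top",(277,247))):
    s=vision.snapshot(n); p,k=dotpix(s,sd); print(n,p,k,ray(s,p,.08).round(4))
E
python3 -m handwheel '[[[0,0,0,0.12,1],[0,0,0,0.12,1],[0,0,0,0.12,1]]]'
```

```text
scene [356.11764706 255.88235294] 17 [0.5899 0.0072 0.08  ]
top [276.21052632 246.        ] 19 [0.5912 0.0069 0.08  ]
clock: 0.95
tool_pos: [0.1512, 0.6578, 0.2154]
orientation: [-180.0, 0.0, -33.9]
force: [-0.4, 0.3, -0.2]
opening: 0.0725
```

```bash
python3 -m handwheel '[[[0,0,0,0.1225,1],[0,0,0,0.1225,1],[0,0,0,0.1225,1],[0,0,0,0.1225,1],[0,0,0,0.1225,1],[0,0,0,0.1225,1],[0,0,0,0.1225,1],[0,0,0,0.1225,1],[0,0,0,0,1],[0,0,0,0,1]]]'; python3 -c "
from h import *;o=telemetry.get_obs();print(o['joint_pos'],o['orientation'],o['force'])"
```

```text
clock: 1.78
tool_pos: [0.1511, 0.6578, 0.2154]
orientation: [180.0, 0.0, -89.5]
force: [0.1, -0.7, 0.3]
opening: 0.0067
[ 9.35689828e+01  2.05440108e+01  6.81582115e-01 -7.29421777e-04
 -7.01354562e+01 -9.30592643e+01] [ 1.79999202e+02  2.07546805e-03 -8.94905294e+01] [ 0.06959568 -0.74925604  0.30424935]
```

```bash
python3 -m handwheel '[[[0,0,0,0.009,1],[0.03,-0.02,0,0,1],[0.03,-0.02,0,0,1],[0.03,-0.02,0,0,1],[0.03,-0.02,0,0,1],[0.03,-0.02,0,0,1],[0.03,-0.02,0,0,1],[0.03,-0.02,0,0,1],[0.03,-0.02,0,0,1],[0.03,-0.02,0,0,1],[0.03,-0.02,0,0,1],[0.03,-0.02,0,0,1],[0.03,-0.02,0,0,1],[0.03,-0.02,0,0,1],[0.03,-0.02,0,0,1],[0.03,-0.02,0,0,1],[0.03,-0.02,0,0,1],[0,0,0,0,1]]]'
```

```text
clock: 3.28
tool_pos: [0.4712, 0.1724, 0.2155]
orientation: [-180.0, -0.0, -90.3]
force: [-0.4, 0.3, 0.1]
opening: 0.0007
```

```bash
python3 -m handwheel '[[[0.028,-0.019,0,0.004,1],[0.028,-0.019,0,0,1],[0.028,-0.019,0,0,1],[0.028,-0.019,0,0,1],[0.028,-0.019,0,0,1],[0.028,-0.019,0,0,1],[0,0,0.03,0,1],[0,0,0.03,0,1],[0,0,0.03,0,1],[0,0,0.01,0,1],[0,0,0,0,1],[0,0,0,0,1]]]'
python3 - <<'E'
from h import *
a=vision.snapshot("scene");b=vision.snapshot("top")
cv2.imwrite("pics/p1.png",np.hstack([a["color"][120:360,240:500],b["color"][120:360,160:420]])[:,:,::-1])
print(telemetry.get_obs()["force"])
E
```

```text
clock: 4.28
tool_pos: [0.5825, 0.0078, 0.1161]
orientation: [-180.0, -0.0, -90.4]
force: [0.5, 0.2, 0.7]
opening: 0.0003
[-0.67569494 -0.03236262  0.42645953]
```

View pics/p1.png

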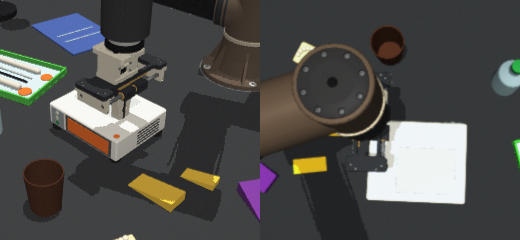

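The closed fingers stand just above the corner, beside the dot (crop px about (115,125)). Now I press in small steps.

```bash
python3 -m handwheel '[[[0,0,0.006,0,1],[0,0,0.006,0,1],[0,0,0.005,0,1],[0,0,0.002,0,1],[0,0,0.002,0,1],[0,0,0,0,1],[0,0,0,0,1]]]'
```

```text
clock: 4.97
tool_pos: [0.582, 0.0077, 0.0943]
orientation: [180.0, -0.0, -90.5]
force: [0.2, 0.1, 0.1]
opening: 0.0006
```

```bash
for i in 1; do python3 -m handwheel '[[[0,0,0.001,0,1],[0,0,0.001,0,1],[0,0,0,0,1]]]'; done; python3 -m handwheel '[[[0,0,0.001,0,1],[0,0,0.001,0,1],[0,0,0,0,1]]]'
```

```text
clock: 5.22
tool_pos: [0.5819, 0.0077, 0.0923]
orientation: [180.0, 0.0, -90.5]
force: [0.7, -0.5, 0.1]
opening: 0.0004
clock: 5.47
tool_pos: [0.5818, 0.0077, 0.0902]
orientation: [180.0, -0.0, -90.5]
force: [0.3, 0.4, -0.3]
opening: 0.0005
```

```bash
python3 - <<'E'
from h import *
a=vision.snapshot("scene");
cv2.imwrite("pics/p2.png",cv2.resize(a["color"][190:300,280:420],None,fx=5,fy=5,interpolation=cv2.INTER_CUBIC)[:,:,::-1])
try: print(dotpix(a,(357,256)))
except Exception as e: print(e)
print(telemetry.get_obs()["force"],telemetry.get_obs()["tool_pos"])
E
```

```text
(array([356.26315789, 255.73684211]), 19)
[-0.17822691 -0.04840874 -0.90939684] [0.58192312 0.00771086 0.09025975]
```

View pics/p2.png

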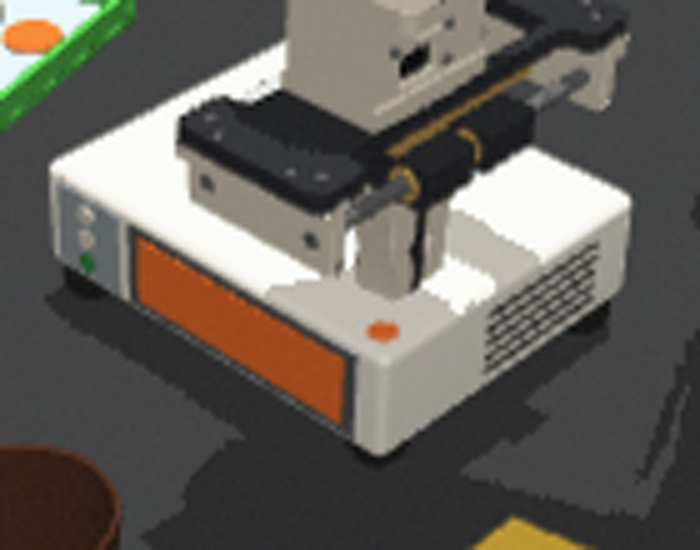

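```bash
python3 - <<'E'
from h import *
a=vision.snapshot("scene")
for z in (.073,.08,.09,.1):
    print(z,(((proj(a,[[.603,.0077+.0095,z],[.561,.0077+.0095,z],[.603,.0077-.0095,z],[.59,.007,z]])-[280,190])*5).round(0)).tolist())
E
```

```text
0.073 [[378.0, 366.0], [440.0, 323.0], [344.0, 347.0], [379.0, 342.0]]
0.08 [[378.0, 353.0], [441.0, 310.0], [345.0, 334.0], [380.0, 329.0]]
0.09 [[379.0, 334.0], [442.0, 292.0], [346.0, 315.0], [381.0, 311.0]]
0.1 [[380.0, 315.0], [444.0, 273.0], [346.0, 297.0], [382.0, 292.0]]
```

```bash
python3 -m handwheel '[[[0,0,0.002,0,1],[0,0,0.002,0,1],[0,0,0,0,1]]]';python3 -m handwheel '[[[0,0,0.001,0,1],[0,0,0.001,0,1],[0,0,0,0,1]]]';python3 - <<'E'
from h import *
a=vision.snapshot("scene");print(dotpix(a,(357,256)),telemetry.get_obs()["force"])
cv2.imwrite("pics/p3.png",cv2.resize(a["color"][190:300,280:420],None,fx=5,fy=5,interpolation=cv2.INTER_CUBIC)[:,:,::-1])
E
```

```text
clock: 5.82
tool_pos: [0.5817, 0.0077, 0.0858]
orientation: [180.0, -0.0, -90.5]
force: [-0.2, 0.1, 0.3]
opening: 0.0005
clock: 6.07
tool_pos: [0.5818, 0.0077, 0.0841]
orientation: [180.0, -0.0, -90.5]
force: [0.8, -0.4, -0.0]
opening: 0.0002
(array([356.26315789, 255.73684211]), 19) [-0.2179162  -0.82957351  0.70495774]
```

View pics/p3.png

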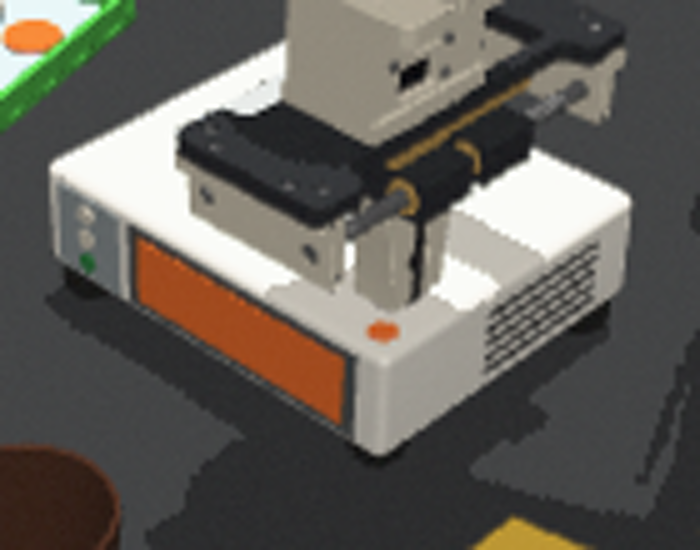

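```bash
python3 -m handwheel '[[[0,0,0.002,0,1],[0,0,0.001,0,1],[0,0,0,0,1]]]';python3 -m handwheel '[[[0,0,0.002,0,1],[0,0,0.001,0,1],[0,0,0,0,1]]]';python3 - <<'E'
from h import *
a=vision.snapshot("scene");print(dotpix(a,(357,256)),telemetry.get_obs()["force"])
E
```

```text
clock: 6.37
tool_pos: [0.5818, 0.0077, 0.081]
orientation: [180.0, -0.0, -90.5]
force: [0.2, 1.0, -0.2]
opening: 0.0004
clock: 6.62
tool_pos: [0.5818, 0.0077, 0.0781]
orientation: [180.0, -0.0, -90.5]
force: [0.2, 0.0, 0.6]
opening: 0.0003
(array([356.26315789, 255.73684211]), 19) [-0.28354737  0.381761   -0.41383892]
```

```bash
python3 - <<'E'
from h import *
a=vision.snapshot("scene");b=vision.snapshot("top")
x=cv2.resize(a["color"][190:300,280:420],None,fx=3,fy=3,interpolation=cv2.INTER_CUBIC);y=cv2.resize(b["color"][200:310,240:370],None,fx=3,fy=3,interpolation=cv2.INTER_CUBIC)
cv2.imwrite("pics/p4.png",np.hstack([x,y])[:,:,::-1])
E
```

```text
(no output)
```

View pics/p4.png

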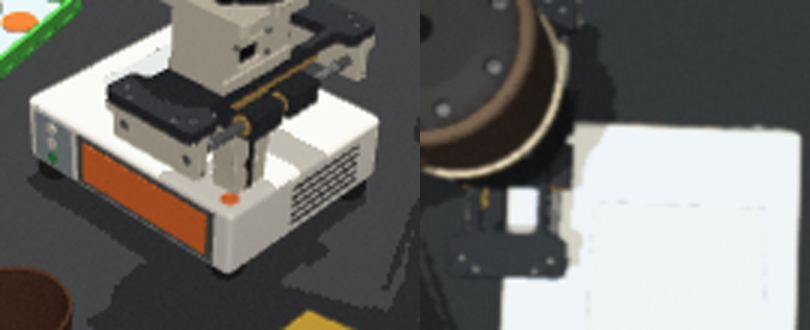

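```bash
python3 - <<'E'
from h import *
o=telemetry.get_obs();t=o["tool_pos"];print(t,o["clock"],o["force"])
for n in("scene","top"):
    a=vision.snapshot(n);im=a["color"].copy()
    big=cv2.resize(im,None,fx=6,fy=6,interpolation=cv2.INTER_CUBIC)
    def box(x0,x1,y0,y1,z0,z1,c):
        P=np.array([[t[0]+i,t[1]+j,t[2]+k] for i in(x0,x1) for j in(y0,y1) for k in(z0,z1)])
        q=((proj(a,P)+.5)*6).astype(int)
        for i in range(8):
            for b in(1,2,4):
                if not i&b: cv2.line(big,tuple(map(int,q[i])),tuple(map(int,q[i|b])),c,1)
    box(-.021,.021,-.0095,.0095,-.017,.049,(255,0,0))
    box(-.0965,.0965,-.039,.039,.049,.07,(0,255,0))
    c=proj(a,t)[0]; x,y=int(c[0]*6),int(c[1]*6)
    x=max(x,400)
    cv2.imwrite(f"pics/q_{n}.png",big[y-300:y+300,x-400:x+400,::-1])
E
```

```text
[0.58198565 0.00771274 0.07835311] 6.7667 [-0.10618399 -0.0603665   0.72704363]
```

View pics/q_scene.png

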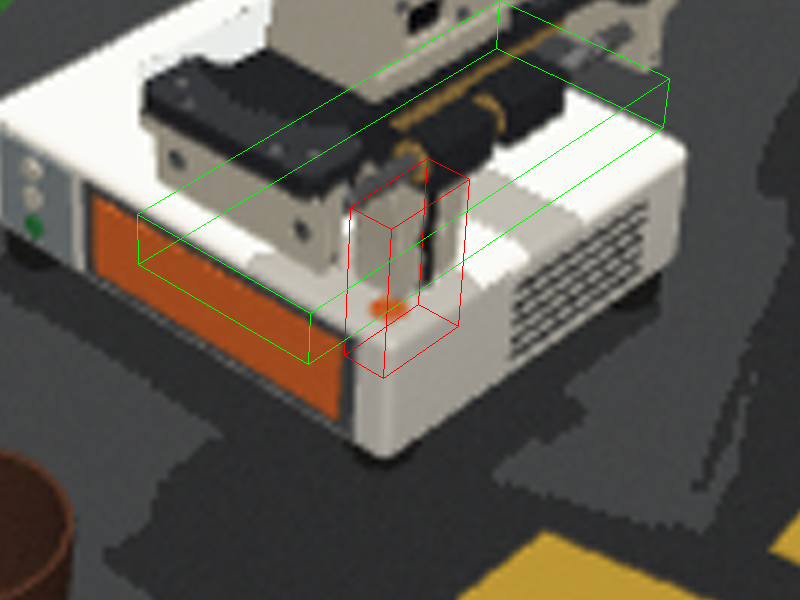

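View pics/q_top.png

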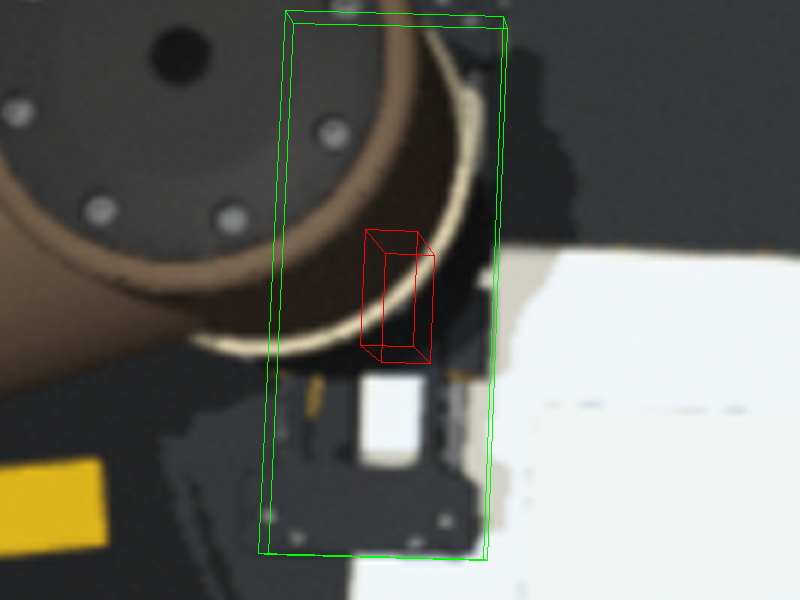

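The overlay shows the real gripper about 30–40 mm higher than the reported z says (top-view xy agrees), and the dot has not moved. So I'll find contact by force and picture instead of the reported height.

```bash
python3 -m handwheel '[[[0,0,0.002,0,1],[0,0,0.002,0,1],[0,0,0,0,1]]]';python3 -m handwheel '[[[0,0,0.002,0,1],[0,0,0.002,0,1],[0,0,0,0,1]]]';python3 - <<'E'
from h import *
a=vision.snapshot("scene");print(dotpix(a,(357,256)),telemetry.get_obs()["force"])
cv2.imwrite("pics/p5.png",cv2.resize(a["color"][190:300,280:420],None,fx=5,fy=5,interpolation=cv2.INTER_CUBIC)[:,:,::-1])
E
```

```text
clock: 7.12
tool_pos: [0.5816, 0.0077, 0.0738]
orientation: [180.0, -0.0, -90.5]
force: [-0.2, 0.2, 0.2]
opening: 0.0003
clock: 7.37
tool_pos: [0.5816, 0.0077, 0.0698]
orientation: [180.0, -0.0, -90.5]
force: [-0.3, 0.2, -0.9]
opening: 0.0006
(array([354.8, 256.6]), 5) [-0.68014153  0.03172487  1.00356932]
```

View pics/p5.png

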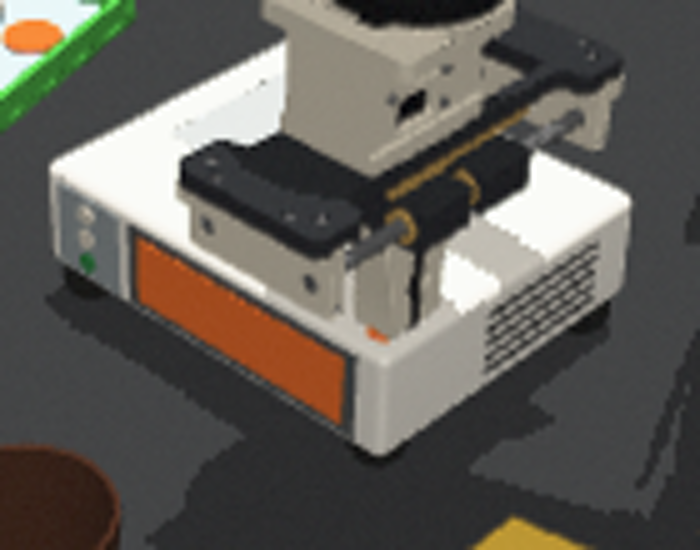

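```bash
python3 -m handwheel '[[[0,0,0.001,0,1],[0,0,0.001,0,1],[0,0,0,0,1]]]';python3 -m handwheel '[[[0,0,0.001,0,1],[0,0,0.001,0,1],[0,0,0,0,1]]]';python3 -m handwheel '[[[0,0,0.001,0,1],[0,0,0.001,0,1],[0,0,0,0,1]]]'
```

```text
clock: 7.67
tool_pos: [0.5822, 0.0078, 0.0684]
orientation: [-180.0, 0.0, -90.5]
force: [0.2, 0.1, 0.4]
opening: 0.0004
clock: 7.92
tool_pos: [0.5828, 0.0081, 0.0667]
orientation: [-179.9, 0.0, -90.4]
force: [2.0, 1.4, 3.7]
opening: 0.0001
clock: 8.17
tool_pos: [0.5823, 0.0078, 0.0644]
orientation: [-180.0, 0.0, -90.4]
force: [2.2, 1.2, 3.2]
opening: 0.0006
```

```bash
python3 -m handwheel '[[[0,0,0.001,0,1],[0,0,0,0,1]]]';python3 -m handwheel '[[[0,0,0.001,0,1],[0,0,0,0,1]]]';python3 -m handwheel '[[[0,0,0.001,0,1],[0,0,0,0,1]]]'
```

```text
clock: 8.33
tool_pos: [0.582, 0.0077, 0.0632]
orientation: [180.0, -0.0, -90.5]
force: [1.2, 1.6, 2.4]
opening: 0.0006
clock: 8.5
tool_pos: [0.5823, 0.0079, 0.0626]
orientation: [-180.0, 0.0, -90.4]
force: [2.0, 2.1, 5.2]
opening: 0.0004
clock: 8.67
tool_pos: [0.5825, 0.0079, 0.0623]
orientation: [-179.9, 0.0, -90.4]
force: [-0.8, 3.3, 11.7]
opening: 0.0001
```

The corner met the desk after about 5 mm of travel. Releasing and checking that it comes back.

```bash
python3 -m handwheel '[[[0,0,-0.002,0,1],[0,0,-0.002,0,1],[0,0,-0.002,0,1],[0,0,-0.004,0,1],[0,0,-0.03,0,1],[0,0,-0.03,0,1],[0,0,-0.03,0,1],[0,0,0,0,1],[0,0,0,0,1]]]';python3 - <<'E'
from h import *
a=vision.snapshot("scene");p,k=dotpix(a,(357,256));print(p,k,ray(a,p,.08))
print(fit([a],[yellow(a,(397,311))],WV,[.599,.127,-1.57]))
print(telemetry.get_obs()["force"])
E
```

```text
clock: 9.42
tool_pos: [0.5826, 0.0079, 0.1632]
orientation: [-179.8, 0.1, -90.5]
force: [-1.0, -0.1, -1.5]
opening: 0.0005
[356.26315789 255.73684211] 19 [0.58929707 0.00709993 0.08      ]
(array([ 0.59830388,  0.12703004, -1.57078328]), np.float64(0.4292229161673222))
[-0.88956298  0.49700326 -0.74707729]
```

```bash
python3 -m handwheel '[[[-0.03,-0.002,0,-0.009,1],[-0.03,-0.002,0,0,1],[-0.03,-0.002,0,0,1],[-0.03,-0.002,0,0,1],[-0.03,-0.002,0,0,1],[-0.03,-0.002,0,0,1],[-0.03,-0.002,0,0,1],[0,0,0.03,0,1],[0,0,0.03,0,1],[0,0,0.03,0,1],[0,0,0.03,0,1],[0,0,0.03,0,1],[0,0,0,0,1],[0,0,0,0,1]]]';python3 - <<'E'
from h import *
a=vision.snapshot("scene");b=vision.snapshot("top")
x=cv2.resize(a["color"][200:360,330:500],None,fx=2.3,fy=3);cv2.imwrite("pics/w1.png",np.hstack([cv2.resize(a["color"][200:360,330:520],(400,336)),cv2.resize(b["color"][180:340,150:340],(400,336))])[:,:,::-1])
E
```

```text
clock: 10.63
tool_pos: [0.5942, 0.2163, 0.0089]
orientation: [179.7, -0.2, -90.0]
force: [1.1, 1.2, 1.5]
opening: 0.0008
```

View pics/w1.png

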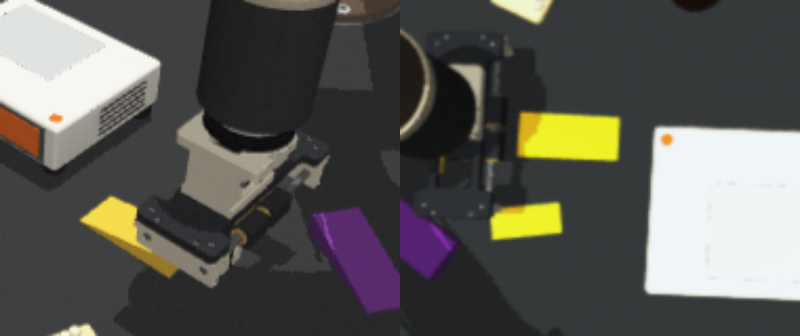

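```bash
python3 -m handwheel '[[[0,0,0.005,0,1],[0,0,0.005,0,1],[0,0,0.004,0,1],[0,0,0,0,1],[0,0,0,0,1]]]';python3 - <<'E'
from h import *
a=vision.snapshot("scene");cv2.imwrite("pics/w2.png",cv2.resize(a["color"][230:350,350:500],None,fx=5,fy=5,interpolation=cv2.INTER_CUBIC)[:,:,::-1]);print(telemetry.get_obs()["force"])
E
```

```text
clock: 11.15
tool_pos: [0.596, 0.2177, -0.0025]
orientation: [180.0, -0.0, -89.9]
force: [-0.9, -0.4, -0.1]
opening: 0.0006
[ 0.80188346 -0.32824652  0.01988614]
```

View pics/w2.png

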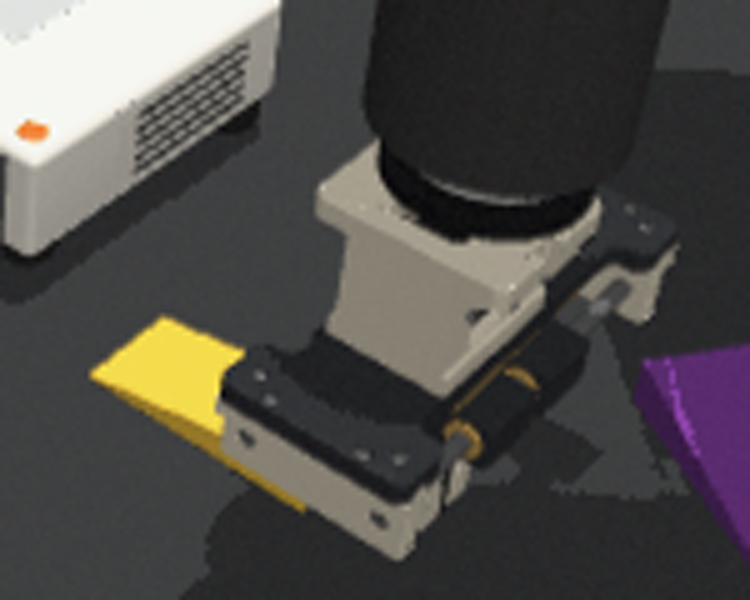

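```bash
python3 -m handwheel '[[[0,0,0.003,0,1],[0.008,0,0,0,1],[0.008,0,0,0,1],[0.008,0,0,0,1],[0.008,0,0,0,1],[0.008,0,0,0,1],[0.008,0,0,0,1],[0.008,0,0,0,1],[0,0,0,0,1]]]';python3 - <<'E'
from h import *
a=vision.snapshot("scene");b=vision.snapshot("top")
cv2.imwrite("pics/w3.png",np.hstack([cv2.resize(a["color"][200:360,330:520],(400,336)),cv2.resize(b["color"][180:340,150:340],(400,336))])[:,:,::-1]);print(telemetry.get_obs()["force"])
E
```

```text
clock: 11.95
tool_pos: [0.5958, 0.1599, -0.0056]
orientation: [180.0, -0.0, -90.0]
force: [0.6, -0.5, 0.6]
opening: 0.0001
[ 0.31306244  0.32064781 -0.53223139]
```

View pics/w3.png

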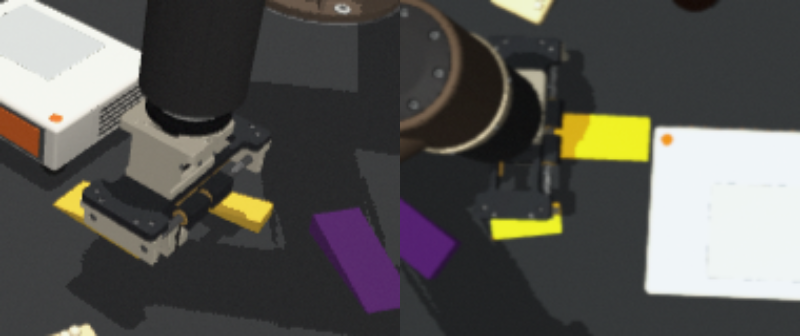

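```bash
python3 -m handwheel '[[[0.008,0,0,0,1],[0.008,0,0,0,1],[0.008,0,0,0,1],[0.008,0,0,0,1],[0.004,0,0,0,1],[0,0,0,0,1]]]';python3 -m handwheel '[[[0.003,0,0,0,1],[0.003,0,0,0,1],[0,0,0,0,1]]]';python3 -m handwheel '[[[0.002,0,0,0,1],[0,0,0,0,1]]]'
```

```text
clock: 12.55
tool_pos: [0.5959, 0.1244, -0.0057]
orientation: [180.0, -0.0, -90.0]
force: [-0.1, 0.2, -0.2]
opening: 0.0004
clock: 12.8
tool_pos: [0.5959, 0.1193, -0.0058]
orientation: [180.0, -0.0, -90.0]
force: [0.6, 0.1, -0.9]
opening: 0.0007
clock: 12.97
tool_pos: [0.596, 0.1175, -0.0057]
orientation: [180.0, -0.0, -89.9]
force: [-0.1, -0.4, -0.9]
opening: 0.0
```

```bash
R='x'; python3 -m handwheel '[[[0.002,0,0,0,1],[0.002,0,0,0,1],[0,0,0,0,1]]]';python3 -m handwheel '[[[0.002,0,0,0,1],[0.002,0,0,0,1],[0,0,0,0,1]]]';python3 -m handwheel '[[[0.002,0,0,0,1],[0,0,0,0,1]]]'
```

```text
clock: 13.22
tool_pos: [0.5961, 0.1135, -0.0057]
orientation: [180.0, -0.0, -89.9]
force: [-0.6, -0.5, 0.1]
opening: 0.0004
clock: 13.47
tool_pos: [0.5961, 0.1094, -0.0056]
orientation: [180.0, -0.0, -90.0]
force: [0.4, 0.3, 0.3]
opening: 0.0003
clock: 13.63
tool_pos: [0.5961, 0.1075, -0.0056]
orientation: [180.0, -0.0, -90.0]
force: [-0.3, -0.2, 0.5]
opening: 0.0004
```

```bash
python3 - <<'E'
from h import *
a=vision.snapshot("scene");b=vision.snapshot("top")
cv2.imwrite("pics/w4.png",np.hstack([cv2.resize(a["color"][200:360,330:520],(400,336)),cv2.resize(b["color"][180:340,150:340],(400,336))])[:,:,::-1]);print(telemetry.get_obs()["force"])
print(dotpix(a,(357,256)))
E
```

```text
[-0.3634225  -0.20686047  0.29895709]
(array([356.11764706, 255.88235294]), 17)
```

View pics/w4.png

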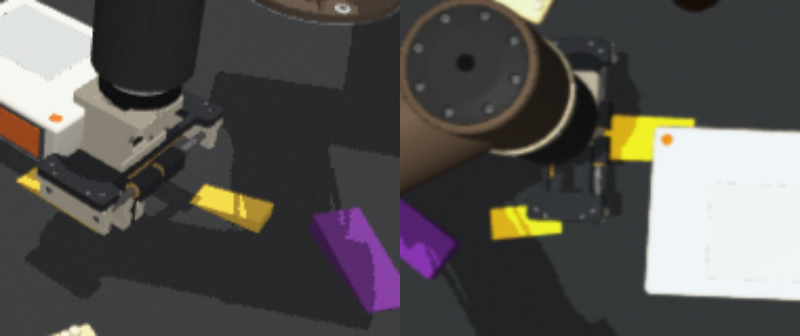

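```bash
python3 - <<'E'
from h import *
b=vision.snapshot("top");m=yellow(b,(275,240));ys,xs=np.nonzero(m);k=xs>284
print(xs.max(),ys[xs>xs.max()-3].mean(),ray(b,(xs.max()+.5,ys[xs>xs.max()-3].mean()),.002), ray(b,(260,ys.min()-.5),.01))
E
python3 -m handwheel '[[[0.002,0,0,0,1],[0,0,0,0,1]]]';python3 -m handwheel '[[[0.002,0,0,0,1],[0,0,0,0,1]]]'
```

```text
289 237.63636363636363 [ 0.62210939 -0.01649422  0.002     ] [0.6292441  0.05534235 0.01      ]
clock: 13.95
tool_pos: [0.5962, 0.1056, -0.0056]
orientation: [-180.0, 0.0, -89.9]
force: [-0.4, 0.4, 0.3]
opening: 0.0004
clock: 14.12
tool_pos: [0.5962, 0.1036, -0.0056]
orientation: [-180.0, 0.0, -89.9]
force: [-0.6, 0.0, -0.4]
opening: 0.0003
```

```bash
python3 -m handwheel '[[[0.002,0,0,0,1],[0,0,0,0,1]]]';python3 -m handwheel '[[[0.002,0,0,0,1],[0,0,0,0,1]]]';python3 -m handwheel '[[[0.002,0,0,0,1],[0,0,0,0,1]]]'
```

```text
clock: 14.28
tool_pos: [0.5963, 0.1018, -0.0056]
orientation: [-180.0, 0.0, -89.9]
force: [0.5, 0.7, 0.6]
opening: 0.0002
clock: 14.45
tool_pos: [0.5964, 0.1001, -0.0056]
orientation: [-180.0, 0.0, -89.9]
force: [0.4, 3.6, -1.0]
opening: 0.0003
clock: 14.62
tool_pos: [0.5968, 0.0984, -0.0055]
orientation: [-179.9, 0.1, -89.9]
force: [1.5, 4.6, -2.7]
opening: 0.0002
```

```bash
python3 - <<'E'
from h import *
a=vision.snapshot("scene");b=vision.snapshot("top")
for s,c in((a,(357,256)),(b,(277,247))):
    p,k=dotpix(s,c);print(p,k,ray(s,p,.08))
m=yellow(b,(275,240));ys,xs=np.nonzero(m);print(ray(b,(xs.max()+.5,ys[xs>xs.max()-3].mean()),.002))
o=telemetry.get_obs();print(o["force"],o["tool_pos"])
cv2.imwrite("pics/w5.png",np.hstack([cv2.resize(a["color"][200:360,330:520],(400,336)),cv2.resize(b["color"][180:340,150:340],(400,336))])[:,:,::-1])
E
```

```text
[355.5        255.66666667] 18 [0.59025869 0.00574956 0.08      ]
[276.8 245.5] 20 [0.59235645 0.00557311 0.08      ]
[ 0.62271381 -0.0263162   0.002     ]
[ 2.56728283  4.87562828 -1.79160952] [ 0.59680512  0.0983789  -0.00547998]
```

View pics/w5.png

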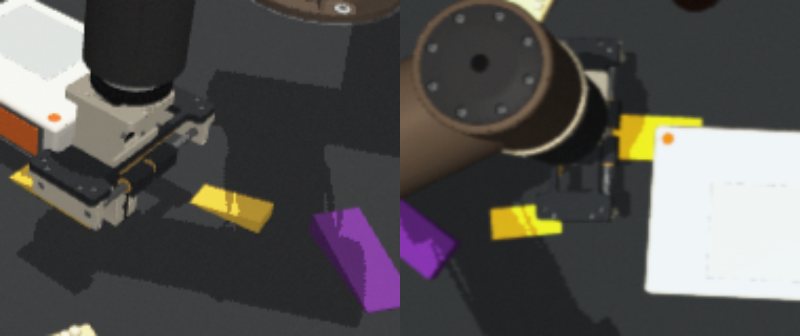

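```bash
python3 -m handwheel '[[[-0.005,0,0,0,1],[-0.01,0,0,0,1],[-0.015,0,0,0,1],[0,0,-0.03,0,1],[0,0,-0.03,0,1],[0,0,-0.03,0,1],[0,0,-0.03,0,1],[0,0,-0.03,0,1],[0,0,0,0,1]]]';python3 - <<'E'
from h import *
a=vision.snapshot("scene");b=vision.snapshot("top")
for s,c in((a,(357,256)),(b,(277,247))):
    p,k=dotpix(s,c);print(p,k,ray(s,p,.08))
m=yellow(b,(275,240));ys,xs=np.nonzero(m);print(ray(b,(xs.max()+.5,ys[xs>xs.max()-3].mean()),.002))
cv2.imwrite("pics/w6.png",np.hstack([cv2.resize(a["color"][200:360,330:520],(400,336)),cv2.resize(b["color"][180:340,150:340],(400,336))])[:,:,::-1])
E
```

```text
clock: 15.47
tool_pos: [0.5994, 0.1299, 0.1513]
orientation: [-179.5, 0.2, -89.8]
force: [0.9, -0.4, 0.6]
opening: 0.0006
[355.5        255.66666667] 18 [0.59025869 0.00574956 0.08      ]
[276.8 245.5] 20 [0.59235645 0.00557311 0.08      ]
[ 0.62271381 -0.0263162   0.002     ]
```

View pics/w6.png

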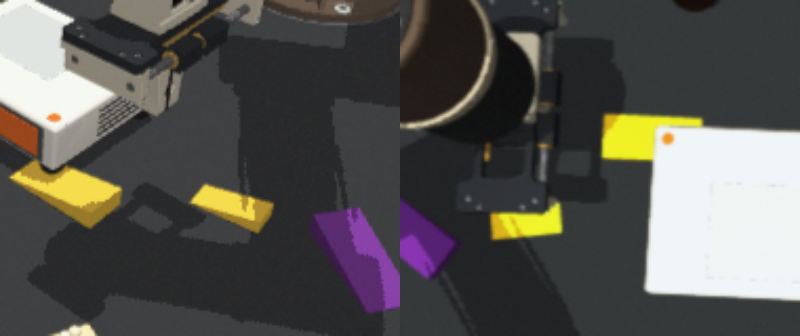

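The wedge sits under the foot, its tip about 32 mm past the foot's middle, with the unit undisturbed. Now back to the dot.

```bash
python3 -m handwheel '[[[0.025,0.003,0,0,1],[0.025,0.003,0,0,1],[0.025,0.003,0,0,1],[0.025,0.003,0,0,1],[0.025,0.003,0,0,1],[0,0,0.03,0,1],[0,0,0.02,0,1],[0,0,0.01,0,1],[0,0,0,0,1],[0,0,0,0,1]]]'
```

```text
clock: 16.4
tool_pos: [0.5809, 0.003, 0.0837]
orientation: [179.9, -0.1, -89.9]
force: [-0.6, 0.5, -0.1]
opening: 0.0004
```

```bash
python3 -m handwheel '[[[0,0,0.005,0,1],[0,0,0.005,0,1],[0,0,0.003,0,1],[0,0,0,0,1]]]';python3 -m handwheel '[[[0,0,0.001,0,1],[0,0,0.001,0,1],[0,0,0,0,1]]]'
```

```text
clock: 16.73
tool_pos: [0.581, 0.0029, 0.071]
orientation: [180.0, 0.0, -89.9]
force: [0.1, -0.4, -0.2]
opening: 0.0004
clock: 16.98
tool_pos: [0.5813, 0.0027, 0.0694]
orientation: [-180.0, 0.0, -89.9]
force: [-0.5, -0.2, -0.4]
opening: 0.0003
```

```bash
python3 -m handwheel '[[[0,0,0.001,0,1],[0,0,0,0,1]]]';python3 -m handwheel '[[[0,0,0.001,0,1],[0,0,0,0,1]]]';python3 -m handwheel '[[[0,0,0.001,0,1],[0,0,0,0,1],[0,0,0,0,1]]]'
```

```text
clock: 17.15
tool_pos: [0.5815, 0.0027, 0.0691]
orientation: [-180.0, -0.0, -89.9]
force: [-1.7, 0.6, 4.4]
opening: 0.0002
clock: 17.32
tool_pos: [0.5816, 0.0027, 0.0689]
orientation: [-179.9, -0.0, -89.9]
force: [-4.4, 1.5, 11.8]
opening: 0.0003
clock: 17.57
tool_pos: [0.5817, 0.0027, 0.0688]
orientation: [-179.9, -0.0, -89.9]
force: [-6.9, 0.9, 19.2]
opening: 0.0004
```

```bash
python3 -m handwheel '[[[0,0,0,0,1],[0,0,0,0,1],[0,0,0,0,1],[0,0,0,0,1],[0,0,0,0,1],[0,0,0,0,1],[0,0,0,0,1],[0,0,0,0,1]]]';python3 - <<'E'
from h import *
a=vision.snapshot("scene");b=vision.snapshot("top")
m=yellow(b,(275,240));ys,xs=np.nonzero(m);print(ray(b,(xs.max()+.5,ys[xs>xs.max()-3].mean()),.002))
try: print(dotpix(a,(356,256)))
except Exception as e: print(e)
us=[silhouettes("unit",a)]
cv2.imwrite("pics/f1.png",np.hstack([cv2.resize(a["color"][190:310,280:422],(400,338)),cv2.resize(b["color"][180:340,190:380],(400,338))])[:,:,::-1])
E
```

```text
clock: 18.23
tool_pos: [0.5817, 0.0027, 0.0688]
orientation: [-179.9, -0.0, -89.9]
force: [-6.7, 0.4, 18.6]
opening: 0.0004
[0.5059101  0.13204909 0.002     ]
(array([355.28571429, 256.57142857]), 7)
```

View pics/f1.png

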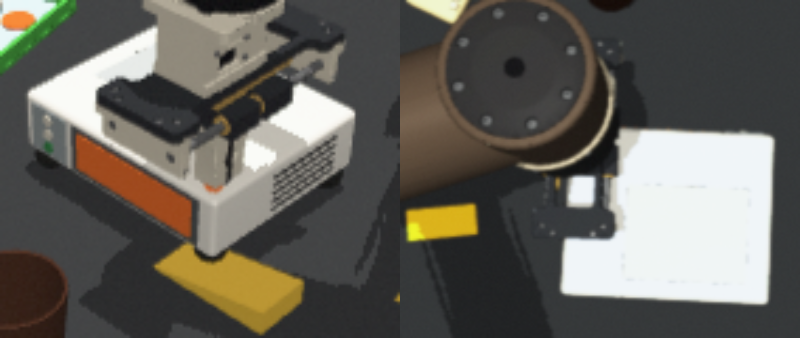

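```bash
python3 - <<'E'
from h import *
from plant import close_job
a=vision.snapshot("scene")
h=cv2.cvtColor(a["color"],cv2.COLOR_RGB2HSV); print(fit([a],[yellow(a,(362,293))],WV,[.598,.03,-1.57]))
o=telemetry.get_obs();print(o["force"],o["tool_pos"],o["clock"])
print(close_job())
E
```

```text
(array([ 0.59943552,  0.03055601, -1.55231258]), np.float64(0.4428179733847684))
[-6.81517668  1.62168567 17.943545  ] [0.58167359 0.00273375 0.06878207] 18.4333
the job is handed in; nothing more can be done
None
```

I handed the job in at about 18.4 s with the arm still pressing on the dot. It gave no verdict, so success is judged only from my own checks.

**What I did**
1. I pressed the dotted corner. It rocked down about 5 mm at 3–4 N until the foot met the desk.
2. I let go, and the dot came back to the same pixel position.
3. I pushed the large yellow wedge under the short foot until it resisted with about 5 N.
4. I backed off, went back to the dot and pressed to about 18 N.

**Last checks**
- **Press:** the force held steady at 18–19 N for about a second. The fingers were about 10 mm from the dot, with no sign of touching the wedge.
- **Wedge:** the camera fit, which was partly hidden, puts the tip at y ≈ -0.025 m, about 30 mm past the foot's middle.
- **Height:** the pressed top is about 1 mm above its level height, judged from tool contact heights.
- **Unit:** it shifted only 1–2 mm.
- **Other things:** none looked disturbed in the pictures I viewed. I did not measure them.

**What disagreed**
- **Tool height:** the reported height read about 29 mm lower than the real one, since fingertip contact came that much "below" the casing top. I used force and pictures for heights instead.
- **Wedge position:** the finger's contact with the wedge came about 4–5 mm earlier than the pad width suggests.
- **Insertion depth:** the wedge went in deeper than the rock travel implied, so the gap was probably nearer 6.5–7 mm than 5 mm.
- **Sideways load:** about 7 N along x remained in the final press, but nothing moved.
- **Void reading:** one top-view wedge reading during the final hold picked up the small look-alike and was thrown out.

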